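Swap the wrong item in the hardener kit

TASK

The grey kit tray should hold three of the small white hardener bottles, one in each bay, but one bay has been packed with a capped glass jar. Take the jar out and stand it upright on the bare table clear of the tray, then stand the spare hardener bottle that stands at the front of the table (not the one far back beside the metal pot) upright in the emptied bay. Leave the two bottles that are already right standing in their bays.

Things in the scene. Friction and masses are not known exactly. Their poses are not given: they have to be found in the camera images.
- kit_tray: shallow grey tray, fixed, 96 (x) x 280 (y) x 25 mm high, walls and floor 5 mm. Two cross walls as high make three bays about 86 mm square inside, centred at y = -92, 0, +92 mm. Origin: centre of the underside; z up, -x towards the robot. The table is bare for 55 mm round the point x = -160, y = 0 mm. A bigger blue-capped bottle, a cup and a clamp standing farther off play no part.
- jar_mid (a point): the wrong item: clear glass jar with a white cap, 54 mm diameter over its body, 43 mm at the cap, 78 mm tall (body straight up to about 50 mm, then a shoulder), about 90 g; it starts upright in one of the bays. The point is on its axis, 39 mm above its underside; z is its axis (up).
- spare_mid (a point): the spare hardener bottle on the table, at the front of the table: white plastic bottle with a red screw cap, round, 48 mm diameter, 115 mm tall (body straight to about 75 mm, then shoulder and cap), about 90 g, standing upright. The point is on its axis half-way up, 57.5 mm above its underside; z is its axis (up). Grip it some 15 mm above the point, so that the gripper's palm clears the cap.
- kit_1_mid (a point): a correct hardener bottle in one bay of the tray, loose: white plastic bottle with a red screw cap, round, 48 mm diameter, 115 mm tall (body straight to about 75 mm, then shoulder and cap), about 90 g, standing upright. The point is on its axis half-way up, 57.5 mm above its underside; z is its axis (up). Grip it some 15 mm above the point, so that the gripper's palm clears the cap.
- kit_2_mid (a point): the other correct hardener bottle in another bay of the tray, loose: white plastic bottle with a red screw cap, round, 48 mm diameter, 115 mm tall (body straight to about 75 mm, then shoulder and cap), about 90 g, standing upright. The point is on its axis half-way up, 57.5 mm above its underside; z is its axis (up). Grip it some 15 mm above the point, so that the gripper's palm clears the cap.
Mind the look-alikes: they are no part of the job. What is shaped like the part that bears jar_mid but pink is not meant.

How it is judged:
At the end, for the whole second after the job is handed in: All three hardener bottles stand upright (within about 10 degrees) on the floor of the tray, each in a bay of its own anywhere within the bay, and the jar stands upright (within about 10 degrees) on the table, outside the tray (angle between each of spare_mid, kit_1_mid, kit_2_mid, jar_mid's own z axis and vertical below 0.17 rad and z of spare_mid in the frame of kit_tray between 0.055 and 0.07 m and x of spare_mid in the frame of kit_tray between -0.03 and 0.03 m and y of spare_mid in the frame of kit_tray between -0.125 and 0.125 m and z of kit_1_mid in the frame of kit_tray between 0.055 and 0.07 m and x of kit_1_mid in the frame of kit_tray between -0.03 and 0.03 m and y of kit_1_mid in the frame of kit_tray between -0.125 and 0.125 m and z of kit_2_mid in the frame of kit_tray between 0.055 and 0.07 m and x of kit_2_mid in the frame of kit_tray between -0.03 and 0.03 m and y of kit_2_mid in the frame of kit_tray between -0.125 and 0.125 m and height (world z) of jar_mid between 0.033 and 0.046 m and (x of jar_mid in the frame of kit_tray below -0.078 m or x of jar_mid in the frame of kit_tray above 0.078 m or y of jar_mid in the frame of kit_tray below -0.17 m or y of jar_mid in the frame of kit_tray above 0.17 m)); the robot touches nothing.
It fails at once if one of the two right bottles is lifted out of its bay or tipped over (angle between any of kit_1_mid, kit_2_mid's own z axis and vertical above 0.6 rad or distance of any of kit_1_mid, kit_2_mid from where it was at the start of the episode above 0.06 m).
It fails at once if the jar is tipped over (angle between jar_mid's own z axis and vertical above 0.8 rad).
It also fails if it takes over 48 s, if anything falls off the work surface, if the arm or the gripper's body presses on something with over 40 N, if the wrist force passes 120 N, or if a joint passes its speed limit or range.

ROBOT

A 6-joint arm with a two-finger parallel gripper is mounted at the origin on a cart in front of the work surface, level with it; the furniture and walls round the work are solid. World frame = base frame: x ahead of the robot, y to its left, z up, the work surface at z = 0. Lengths are in m, angles in rad, forces in N, time in s.
With the tool pointing down it reaches from about 0.35 to 1 m from the base axis. Payload 7.1 kg.
Tool frame: the origin (TCP) lies at the very end of the fingers, on their centre line; the grasp point (between the pads) lies behind it (env.grip_depth is the z of the grasp point in the tool frame, in m); z points along the fingers, y is the line along which they close (so a half turn about z gives the same grasp; the last joint's range is limited). The gripper opens to 85 mm and grips with 20 to 120 N. Pads are 22 mm wide; open, the fingers measure 114 mm over their backs; the gripper's body (76 mm by 85 mm) begins 54 mm behind the grasp point. The pads swing forward as they close: fully open they stand 13 mm farther back than shut.
Start: joints at [1.199, 0.423, 1.63, -0, 1.089, -0.019], TCP at [0.216, 0.587, 0.231] pointing down, gripper open.
Joint ranges: [-3, 3], [-0.9, 2.11], [0.09, 2.58], [-1.31, 4.45], [0.11, 2.69], [-2.54, 2.54]. Speed limits (rad/s): [2.39, 2.39, 3.01, 3.14, 3.14, 3.14].

INTERFACE

Orientations are given as a unit quaternion [x, y, z, w].
In Python, from rig import env gives the robot as it stands.
- The arm moves only by the tool step_arm, never from a script. Its arguments are lists of equal length, an entry for each row: "hand": the finger opening in mm, from 0 to 85.4; "linear": the shift along the world's x, y, z in units of 30 mm (1.0 is 30 mm), a list of three; "yaw": the turn about the world's z in units of 5 degrees (1.0 is 5 degrees). In form: {"hand": [hand, ...], "linear": [[tx, ty, tz], ...], "yaw": [yaw, ...]}. A call has exactly 5 rows; each row is the pose to reach, as a shift and turn from the pose commanded when the call began; what a row does not reach only later rows make up. A row lasts 1/12 s, in which the tool goes at most 41.7 mm and 7.16 degrees, less where a joint would pass 70% of its speed; a pose out of reach is approached as far as the arm can. A call with a gripper value outside its range is refused whole. The fingers move at their own pace and stop on an object; "squeeze" is the grip in N (left out, the last holds). Time passes only in rows, so rows that repeat a pose let the fingers close, or fill a call up. It gives the time, the measured TCP pose, the force, the opening and the grip force at its end, in the units of the state.
- env.sense(): the state, without advancing time (a new reading comes with each control period).
- env.snapshot(name): name is "side" or "top" or "wrist"; returns a dict with "image" (480x640x3 uint8, red, green, blue), "range_z" (480x640 float32, m along the optical axis (not along the pixel's ray), 0 where there is no reading), "camera_matrix" (3x3 intrinsics, pixels), "world_to_cam" (4x4, takes a point from world to camera coordinates). Camera axes: x right, y down, z forward; pixel columns grow to the right and rows downward; lengths in m; the calibration is good to about 2 mm. The wrist camera is an equidistant fisheye: a pixel r from the principal point sees the ray r / f radians off the axis. A picture is of the moment at which its call begins.
- env.hand_in(): hands the job in; it is judged then, once.
The state is a dict: "time_s": time; "joint_positions": joint angles; "qvel": joint speeds; "tau": joint torques, N m; "eef_pos": TCP position; "orientation": TCP orientation; "wrist_force": force on the tool from outside, world axes, zero at the start; "moment": the same for the moment, N m; "finger_gap": finger opening in m; "finger_force": force on a finger pad.
Only numpy, scipy, OpenCV 4.12 (cv2) and the standard library are available. Lean on these libraries where they do the work, as an engineer would, in place of code of your own. Each camera call takes 0.05 s, during which the arm holds its last target. There are 200 camera calls.

## Working session

There is one attempt and no reset: what is moved stays moved. The work goes in short steps, Python scripts to look and compute and a tool call to move; the robot and the scene stay as the last step left them, time stands still between calls to the robot, and variables do not carry over. Pictures are saved under pics/ and viewed, at most 10 in all, crops included, and the job is handed in when it is done.

Besides the shell and the picture viewer there is one more tool, called after ">>>" as a command line: name --pt "numbers of a row" for each row, then --argument value for the rest. step_arm: Moves the arm, as the interface text tells. Its arguments: {"type":"object","properties":{"hand":{"type":"array","items":{"type":"number"}},"linear":{"type":"array","items":{"type":"array","items":{"type":"number"}}},"yaw":{"type":"array","items":{"type":"number"}},"squeeze":{"type":"number"}},"required":["hand","linear","yaw"]}

```bash
mkdir -p pics
cat > h.py <<'E'
import numpy as np, cv2
from rig import env
def snap(n,name):
    s=env.snapshot(n); cv2.imwrite(f'pics/{name}.png',s['image'][:,:,::-1]); np.savez(f'pics/{name}.npz',**s); return s
def pts(s):
    K=s['camera_matrix'];Z=s['range_z'];v,u=np.mgrid[:480,:640]
    c=np.stack([(u-K[0,2])*Z/K[0,0],(v-K[1,2])*Z/K[1,1],Z,np.ones_like(Z)],-1)
    return (c@np.linalg.inv(s['world_to_cam']).T)[...,:3]
E
python3 - <<'E'
from h import *
a=snap('top','top1');b=snap('side','side1')
cv2.imwrite('pics/both.png',cv2.resize(np.vstack([a['image'],b['image']])[:,:,::-1],(0,0),fx=.62,fy=.62))
print(env.sense()['eef_pos'],env.sense()['orientation'],env.grip_depth)
E
```

```text
[0.21574968 0.58604943 0.23062144] [ 1.75481852e-01  9.84482425e-01 -6.76588101e-04 -1.29307131e-04] -0.0187
```

View pics/top1.png

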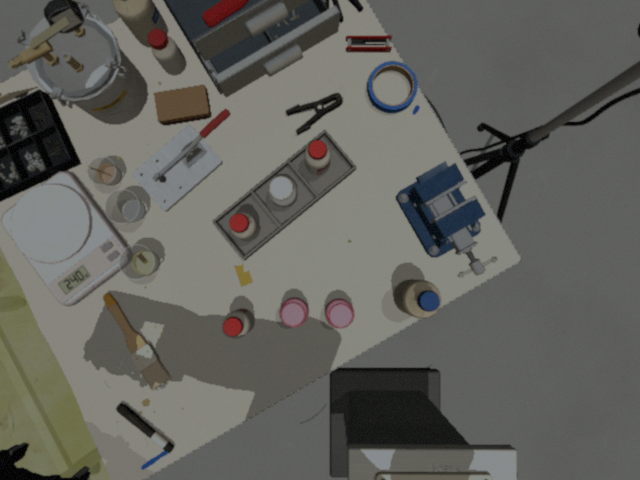

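View pics/side1.png

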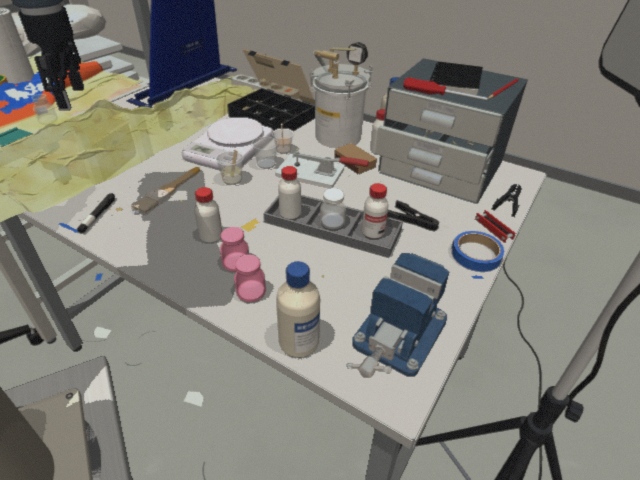

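Top view: candidates for the jar are the white-capped jar in the middle bay (282,190) and the pink jars (293,312) and (339,313). I choose the white one. Candidates for the spare are the front bottle (236,325), the bottles in the tray (240,225) and (318,152), and the one by the pot (158,40). I choose (236,325). Next I measure and check in one crop.

Run:
```python
from h import *
s=dict(np.load('pics/top1.npz')); P=pts(s)
for n,(u,v) in dict(jar=(282,190),spare=(236,325),k1=(240,225),k2=(318,152),pinkA=(293,312),pinkB=(339,313),blue=(428,300)).items():
    w=P[v-26:v+27,u-26:u+27].reshape(-1,3); c=P[v,u]
    m=(np.hypot(*(w-c)[:,:2].T)<.04)&(abs(w[:,2]-c[2])<.012); q=w[m]
    print(n,c.round(3),'top ctr',((q.min(0)+q.max(0))/2).round(3),'ext',np.ptp(q,axis=0).round(3))
# tray: rim points z 0.02..0.03 in area
A=P[120:270,205:365].reshape(-1,3)
m=(abs(A[:,2]-.025)<.005); r=cv2.minAreaRect((A[m][:,:2]*1000).astype(np.float32)); print(r, cv2.boxPoints(r).round())
w=P[350,300],P[300,250]; print('table',w)
c=s['image'][110:370,200:380,::-1]; cv2.imwrite('pics/crop1.png',cv2.resize(c,(0,0),fx=2.2,fy=2.2,interpolation=2))
```

```text
jar [0.63  0.283 0.085] top ctr [0.633 0.285 0.081] ext [0.041 0.041 0.015]
spare [0.393 0.357 0.115] top ctr [0.39  0.363 0.111] ext [0.033 0.033 0.016]
k1 [0.563 0.351 0.122] top ctr [0.567 0.354 0.118] ext [0.032 0.032 0.015]
k2 [0.69  0.219 0.119] top ctr [0.695 0.22  0.116] ext [0.032 0.033 0.017]
pinkA [0.413 0.262 0.08 ] top ctr [0.409 0.262 0.076] ext [0.042 0.042 0.014]
pinkB [0.412 0.181 0.082] top ctr [0.407 0.178 0.078] ext [0.041 0.041 0.013]
blue [0.44  0.044 0.171] top ctr [0.438 0.041 0.166] ext [0.032 0.033 0.015]
((645.386474609375, 293.926513671875), (130.591796875, 280.6751708984375), 39.87582778930664) [[505. 360.]
 [685. 144.]
 [785. 228.]
 [606. 443.]]
table (array([ 3.34461011e-01,  2.52215841e-01, -1.50626590e-04]), array([0.4294486 , 0.34956713, 0.00057889]))
```

View pics/crop1.png

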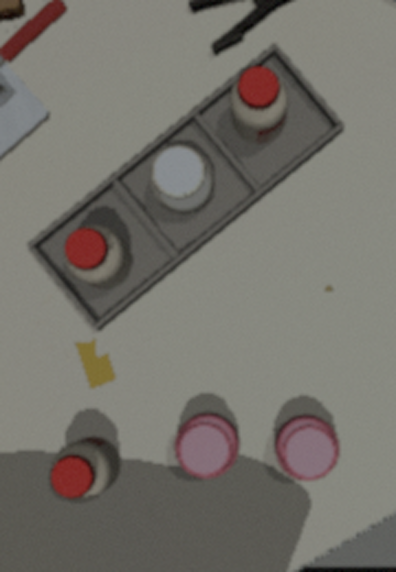

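The crop confirms the white-capped jar in the middle bay at crop (180,175), with red-capped bottles either side, and the front spare at (73,477) beside two pink jars that I ignore. Now the tray pose from its rim corners.

Run:
```python
from h import *
s=dict(np.load('pics/top1.npz'));K=s['camera_matrix'];Ti=np.linalg.inv(s['world_to_cam'])
px=np.array([(32,244),(98,327),(343,127),(273,46)])/2.2+[200,110]
C=[]
for u,v in px:
    d=Ti[:3,:3]@[(u-K[0,2])/K[0,0],(v-K[1,2])/K[1,1],1];o=Ti[:3,3];C.append((o+d*(.025-o[2])/d[2])[:2])
C=np.array(C);print(C.round(3),'ctr',C.mean(0).round(3),'len',np.linalg.norm(np.roll(C,-1,0)-C,axis=1).round(3))
d=(C[1]-C[2])+(C[0]-C[3]);yaw=np.arctan2(-d[0],d[1]);print('yaw',np.degrees(yaw))
c=C.mean(0);R=np.array([[np.cos(yaw),-np.sin(yaw)],[np.sin(yaw),np.cos(yaw)]])
print('place',c+R@[-.16,0]); 
for p in [(.633,.285),(.567,.354),(.695,.22)]: print(R.T@(np.array(p)-c))
```

```text
[[0.58  0.416]
 [0.509 0.358]
 [0.684 0.147]
 [0.755 0.208]] ctr [0.632 0.282] len [0.092 0.274 0.094 0.272]
yaw 39.94843907939564
place [0.50928587 0.17935772]
[0.00267474 0.00155116]
[-0.00361759  0.09682659]
[ 0.00846897 -0.08808938]
```

>>> step_arm --hand '[85,85,85,85,85]' --pt "1.1 -0.8 0" --pt "2.2 -1.6 0" --pt "3.3 -2.4 0" --pt "4.4 -3.2 0" --pt "5.5 -4.0 0" --yaw '[-1,-2,-3,-4,-5]' --squeeze 40

```text
time_s: 0.52
eef_pos: [0.3819, 0.4651, 0.231]
orientation: [0.386, 0.922, -0.0, -0.0]
wrist_force: [0.3, -0.0, 0.1]
finger_gap: 0.0852
finger_force: 0.0
```

>>> step_arm --hand '[85,85,85,85,85]' --pt "1.1 -0.8 0" --pt "2.2 -1.6 0" --pt "3.3 -2.4 0" --pt "4.4 -3.2 0" --pt "5.5 -4.0 0" --yaw '[-0.2,-0.4,-0.6,-0.8,-0.9]'

```text
time_s: 0.93
eef_pos: [0.5471, 0.3448, 0.231]
orientation: [0.421, 0.907, -0.0, -0.0]
wrist_force: [0.4, 1.3, 0.3]
finger_gap: 0.085
finger_force: 0.0
```

>>> step_arm --hand '[85,85,85,85,85]' --pt "1.0 -0.7 0" --pt "2.0 -1.4 0" --pt "2.9 -2.0 0" --pt "2.9 -2.0 0" --pt "2.9 -2.0 0" --yaw '[0,0,0,0,0]'

```text
time_s: 1.35
eef_pos: [0.6338, 0.285, 0.2304]
orientation: [0.422, 0.907, -0.0, -0.0]
wrist_force: [0.1, -0.9, -0.2]
finger_gap: 0.085
finger_force: 0.0
```

Run:
```python
from h import *
s=snap('wrist','w1');t=snap('top','top2');print(s['camera_matrix'],s['world_to_cam'].round(3),env.sense()['eef_pos'],env.sense()['orientation'])
```

```text
[[371.64829954   0.         321.15300788]
 [  0.         371.64829954 240.29218631]
 [  0.           0.           1.        ]] [[ 0.765  0.644 -0.001 -0.668]
 [ 0.616 -0.731  0.294 -0.22 ]
 [ 0.188 -0.226 -0.956  0.323]
 [ 0.     0.     0.     1.   ]] [0.63209905 0.28658564 0.23063921] [ 4.20411842e-01  9.07333053e-01 -4.67102716e-04 -6.28984141e-04]
```

View pics/w1.png

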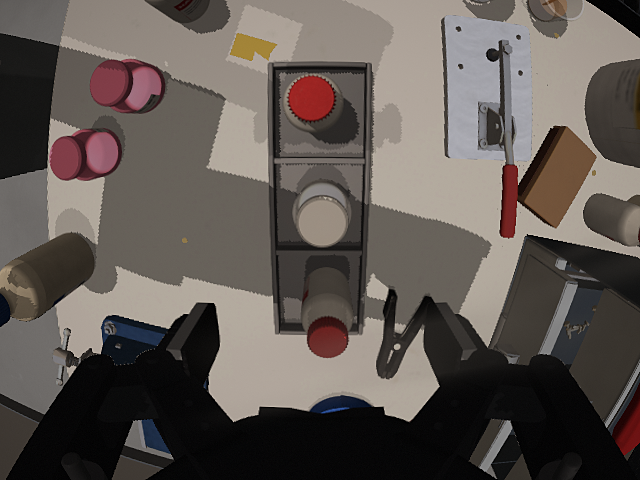

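The wrist view shows the jar cap at (322,222), tray walls at x≈275 and 370, and the fingers aligned across the tray. I check its position from this view.

```bash
cat >> h.py <<'E'
def fish(s,u,v,z):
    K=s['camera_matrix'];a=np.array([u-K[0,2],v-K[1,2]]);r=np.hypot(*a);t=r/K[0,0]
    d=np.r_[a/r*np.sin(t),np.cos(t)];Ti=np.linalg.inv(s['world_to_cam']);d=Ti[:3,:3]@d;o=Ti[:3,3]
    return o+d*(z-o[2])/d[2]
E
python3 - <<'E'
from h import *
s=dict(np.load('pics/w1.npz'))
print(fish(s,322,222,.083), fish(s,311,99,.12),fish(s,328,337,.12))
for p in [(272,64),(371,64),(363,333),(277,333)]: print(fish(s,*p,.025))
E
```

```text
[0.63343562 0.2860627  0.083     ] [0.56701052 0.35352289 0.12      ] [0.69127035 0.22474609 0.12      ]
[0.51045181 0.36086987 0.025     ]
[0.5801204  0.41949594 0.025     ]
[0.75710857 0.20869711 0.025     ]
[0.68548979 0.14829314 0.025     ]
```

>>> step_arm --hand '[85,85,85,85,85]' --pt "0 0 -1" --pt "0 0 -2" --pt "0 0 -3" --pt "0 0 -4" --pt "0 0 -5" --yaw '[0,0,0,0,0]'

```text
time_s: 1.87
eef_pos: [0.6314, 0.2879, 0.0803]
orientation: [0.419, 0.908, 0.0, -0.0]
wrist_force: [0.6, -0.8, -0.6]
finger_gap: 0.0849
finger_force: 0.0
```

>>> step_arm --hand '[85,85,85,85,85]' --pt "0 0 -0.5" --pt "0 0 -1" --pt "0 0 -1.5" --pt "0 0 -1.8" --pt "0 0 -1.8" --yaw '[0,0,0,0,0]'

```text
time_s: 2.28
eef_pos: [0.632, 0.2864, 0.0258]
orientation: [0.42, 0.907, -0.001, -0.001]
wrist_force: [0.2, -0.9, -0.7]
finger_gap: 0.0851
finger_force: 0.0
```

>>> step_arm --hand '[75,65,50,45,45]' --pt "0 0 0" --pt "0 0 0" --pt "0 0 0" --pt "0 0 0" --pt "0 0 0" --yaw '[0,0,0,0,0]'

```text
time_s: 2.7
eef_pos: [0.634, 0.2869, 0.0291]
orientation: [0.42, 0.907, 0.001, 0.001]
wrist_force: [-0.4, -0.3, 6.1]
finger_gap: 0.0517
finger_force: 42.3
```

>>> step_arm --hand '[45,45,45,45,45]' --pt "0 0 0" --pt "0 0 0" --pt "0 0 0.1" --pt "0 0 0.2" --pt "0 0 0.3" --yaw '[0,0,0,0,0]'

```text
time_s: 3.12
eef_pos: [0.6328, 0.2864, 0.0366]
orientation: [0.42, 0.907, -0.0, -0.0]
wrist_force: [-0.8, -1.0, -1.3]
finger_gap: 0.0521
finger_force: 42.1
```

Run:
```python
from h import *
s=snap('wrist','w2');t=snap('side','s2')
cv2.imwrite('pics/s2c.png',np.hstack([cv2.resize(t['image'][150:270,250:420,::-1],(0,0),fx=2.3,fy=2.3),cv2.resize(s['image'][100:400,150:470,::-1],(392,276))]))
x=env.sense();print(x['wrist_force'],x['moment'],x['finger_gap'],x['finger_force'],x['eef_pos'])
```

```text
[-0.51700771 -1.02460573 -1.26755181] [ 0.00603552 -0.01388505  0.03268531] 0.05189359452843576 42.1214736008551 [0.63322056 0.2866123  0.03693749]
```

View pics/s2c.png

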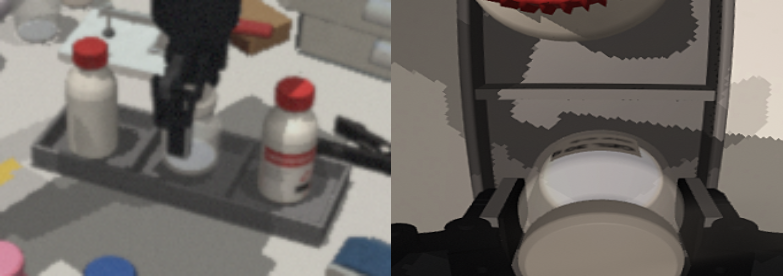

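Jar held and lifted off the bay floor (weight about 1.2 N); it is upright between the fingers at (200,155) in the left half. Lifting and carrying.

>>> step_arm --hand '[45,45,45,45,45]' --pt "0 0 0.4" --pt "0 0 0.9" --pt "0 0 1.4" --pt "0 0 1.8" --pt "0 0 2" --yaw '[0,0,0,0,0]'

```text
time_s: 3.63
eef_pos: [0.6344, 0.2871, 0.0998]
orientation: [0.42, 0.907, 0.002, 0.001]
wrist_force: [0.4, 0.0, -1.3]
finger_gap: 0.0517
finger_force: 42.2
```

>>> step_arm --hand '[45,45,45,45,45]' --pt "-0.3 -0.3 0" --pt "-0.8 -0.7 0" --pt "-1.3 -1.1 0" --pt "-1.7 -1.5 0" --pt "-2 -1.7 0" --yaw '[0,0,0,0,0]'

```text
time_s: 4.05
eef_pos: [0.5717, 0.2343, 0.0969]
orientation: [0.42, 0.907, -0.0, -0.0]
wrist_force: [0.6, -0.4, -2.7]
finger_gap: 0.0521
finger_force: 42.2
```

>>> step_arm --hand '[45,45,45,45,45]' --pt "-0.5 -0.4 0" --pt "-1 -0.8 0" --pt "-1.4 -1.2 0" --pt "-1.7 -1.5 0" --pt "-1.7 -1.5 0" --yaw '[0,0,0,0,0]'

```text
time_s: 4.47
eef_pos: [0.5198, 0.189, 0.0967]
orientation: [0.421, 0.907, -0.001, -0.001]
wrist_force: [0.1, -0.5, -0.7]
finger_gap: 0.0521
finger_force: 42.2
```

Run:
```python
from h import *
s=snap('side','s3')
cv2.imwrite('pics/s3c.png',cv2.resize(s['image'][130:310,200:420,::-1],(0,0),fx=2.3,fy=2.3))
x=env.sense();print(x['wrist_force'],x['finger_gap'],x['finger_force'],x['eef_pos'])
```

```text
[ 0.79216252  0.16870293 -0.91179819] 0.051810396447985047 42.19138795102481 [0.52153073 0.19000537 0.09696303]
```

View pics/s3c.png

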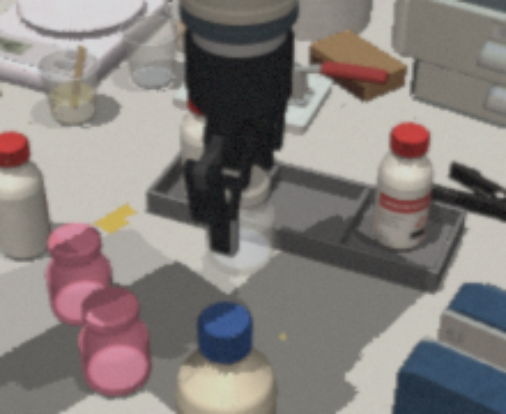

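Jar hangs upright at (243,230) in the crop, in front of the emptied middle bay. Lowering.

>>> step_arm --hand '[45,45,45,45,45]' --pt "0 0 -0.6" --pt "0 0 -1.2" --pt "0 0 -1.8" --pt "0 0 -2.2" --pt "0 0 -2.3" --yaw '[0,0,0,0,0]'

```text
time_s: 4.93
eef_pos: [0.5216, 0.1907, 0.0256]
orientation: [0.42, 0.907, -0.001, -0.001]
wrist_force: [0.3, -0.5, -0.8]
finger_gap: 0.0517
finger_force: 42.2
```

>>> step_arm --hand '[45,45,45,45,45]' --pt "0 0 -0.05" --pt "0 0 -0.1" --pt "0 0 -0.15" --pt "0 0 -0.15" --pt "0 0 -0.15" --yaw '[0,0,0,0,0]'

```text
time_s: 5.35
eef_pos: [0.5228, 0.1909, 0.024]
orientation: [0.42, 0.907, 0.001, 0.001]
wrist_force: [-1.0, 0.8, 5.3]
finger_gap: 0.0515
finger_force: 42.8
```

>>> step_arm --hand '[60,75,85,85,85]' --pt "0 0 0" --pt "0 0 0" --pt "0 0 0" --pt "0 0 0" --pt "0 0 0" --yaw '[0,0,0,0,0]'

```text
time_s: 5.77
eef_pos: [0.5219, 0.1905, 0.0228]
orientation: [0.42, 0.907, -0.0, -0.0]
wrist_force: [-1.4, -0.5, -0.4]
finger_gap: 0.0846
finger_force: 0.0
```

>>> step_arm --hand '[85,85,85,85,85]' --pt "0 0 0" --pt "0 0 0.3" --pt "0 0 1" --pt "0 0 2" --pt "0 0 3" --yaw '[0,0,0,0,0]'

```text
time_s: 6.18
eef_pos: [0.5212, 0.1902, 0.1137]
orientation: [0.42, 0.907, -0.001, -0.001]
wrist_force: [0.4, 0.3, 0.3]
finger_gap: 0.0849
finger_force: 0.0
```

>>> step_arm --hand '[85,85,85,85,85]' --pt "0 0 1" --pt "0 0 2" --pt "0 0 3" --pt "0 0 4" --pt "0 0 4.5" --yaw '[0,0,0,0,0]'

```text
time_s: 6.6
eef_pos: [0.5231, 0.1909, 0.2524]
orientation: [0.42, 0.907, 0.002, 0.002]
wrist_force: [0.5, 0.3, 0.5]
finger_gap: 0.0851
finger_force: 0.0
```

>>> step_arm --hand '[85,85,85,85,85]' --pt "-0.8 1 0" --pt "-1.6 2 0" --pt "-2.4 3 0" --pt "-3.1 4 0" --pt "-3.8 5 0" --yaw '[0,0,0,0,0]'

```text
time_s: 7.02
eef_pos: [0.4065, 0.3414, 0.2486]
orientation: [0.421, 0.907, 0.0, 0.0]
wrist_force: [1.1, 0.2, 0.5]
finger_gap: 0.085
finger_force: 0.0
```

>>> step_arm --hand '[85,85,85,85,85]' --pt "-0.6 0.8 0" --pt "-0.6 0.8 0" --pt "-0.6 0.8 0" --pt "-0.6 0.8 0" --pt "-0.6 0.8 0" --yaw '[0,0,0,0,0]'

```text
time_s: 7.43
eef_pos: [0.3904, 0.3637, 0.248]
orientation: [0.421, 0.907, -0.0, 0.0]
wrist_force: [-0.3, -0.5, 0.8]
finger_gap: 0.0849
finger_force: 0.0
```

Run:
```python
from h import *
s=snap('wrist','w4');t=snap('top','t4');print(env.sense()['eef_pos'])
P=pts(t)
hs=cv2.cvtColor(s['image'],cv2.COLOR_RGB2HSV);m=((hs[...,0]<6)|(hs[...,0]>174))&(hs[...,1]>180)&(hs[...,2]>90)
n,l,st,ce=cv2.connectedComponentsWithStats(m.astype(np.uint8))
for i in range(1,n):
    if st[i,4]>150: print(ce[i].round(),st[i],fish(s,*(st[i,:2]+st[i,2:4]/2),.115).round(3))
q=P[(abs(P[...,0]-.522)<.04)&(abs(P[...,1]-.19)<.04)&(P[...,2]>.068)&(P[...,2]<.1)]
print('jar',len(q),((q.min(0)+q.max(0))/2).round(3),q.max(0)[2])
cv2.imwrite('pics/w4c.png',s['image'][:,:,::-1])
```

```text
[0.39058294 0.36361254 0.24792541]
[320. 227.] [ 300  209   40   38 1202] [0.39  0.363 0.115]
jar 447 [0.524 0.19  0.077] 0.08433258763457263
```

View pics/w4c.png

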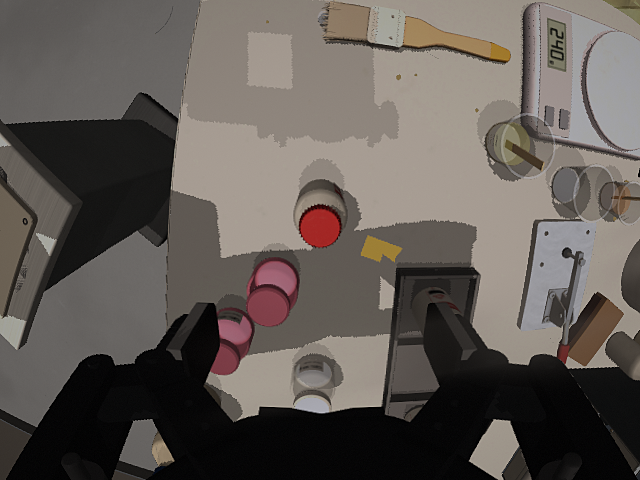

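The wrist view shows the spare's red cap at (320,227), right under the gripper and clear of the pink jar (270,290); the jar stands at (312,385). Descending.

>>> step_arm --hand '[85,85,85,85,85]' --pt "0 0 -1" --pt "0 0 -2" --pt "0 0 -3" --pt "0 0 -4" --pt "0 0 -4.8" --yaw '[0,0,0,0,0]'

```text
time_s: 7.95
eef_pos: [0.39, 0.3632, 0.1019]
orientation: [0.421, 0.907, -0.001, -0.0]
wrist_force: [0.3, -0.2, 0.2]
finger_gap: 0.085
finger_force: 0.0
```

>>> step_arm --hand '[85,85,85,85,85]' --pt "0 0 -0.5" --pt "0 0 -1" --pt "0 0 -1.5" --pt "0 0 -1.7" --pt "0 0 -1.7" --yaw '[0,0,0,0,0]'

```text
time_s: 8.37
eef_pos: [0.3897, 0.3633, 0.0515]
orientation: [0.421, 0.907, -0.001, -0.001]
wrist_force: [-0.0, -0.1, -0.8]
finger_gap: 0.0854
finger_force: 0.0
```

>>> step_arm --hand '[75,65,50,40,40]' --pt "0 0 0" --pt "0 0 0" --pt "0 0 0" --pt "0 0 0" --pt "0 0 0" --yaw '[0,0,0,0,0]'

```text
time_s: 8.78
eef_pos: [0.3904, 0.3649, 0.0538]
orientation: [0.42, 0.907, 0.001, 0.0]
wrist_force: [-0.1, -1.7, 6.8]
finger_gap: 0.0474
finger_force: 40.1
```

>>> step_arm --hand '[40,40,40,40,40]' --pt "0 0 0" --pt "0 0 0" --pt "0 0 0.2" --pt "0 0 0.4" --pt "0 0 0.6" --yaw '[0,0,0,0,0]'

```text
time_s: 9.2
eef_pos: [0.3899, 0.3645, 0.0715]
orientation: [0.42, 0.907, 0.0, 0.0]
wrist_force: [0.4, 0.1, -0.4]
finger_gap: 0.0474
finger_force: 40.9
```

>>> step_arm --hand '[40,40,40,40,40]' --pt "0 0 0.8" --pt "0 0 1.8" --pt "0 0 2.9" --pt "0 0 4" --pt "0 0 5" --yaw '[0,0,0,0,0]'

```text
time_s: 9.62
eef_pos: [0.3898, 0.3645, 0.2233]
orientation: [0.42, 0.907, 0.0, 0.0]
wrist_force: [0.7, 0.7, -1.1]
finger_gap: 0.0472
finger_force: 41.2
```

>>> step_arm --hand '[40,40,40,40,40]' --pt "0.5 -0.2 0" --pt "1.3 -0.4 0" --pt "2.2 -0.7 0" --pt "3.1 -1 0" --pt "4 -1.3 0" --yaw '[0,0,0,0,0]'

```text
time_s: 10.03
eef_pos: [0.5109, 0.3251, 0.2216]
orientation: [0.42, 0.907, 0.0, 0.0]
wrist_force: [-0.1, 0.9, -0.8]
finger_gap: 0.0477
finger_force: 41.3
```

>>> step_arm --hand '[40,40,40,40,40]' --pt "1 -0.3 0" --pt "2 -0.7 0" --pt "2.9 -1 0" --pt "3.6 -1.2 0" --pt "4.1 -1.4 0" --yaw '[0,0,0,0,0]'

```text
time_s: 10.45
eef_pos: [0.6348, 0.2826, 0.2212]
orientation: [0.421, 0.907, 0.0, 0.0]
wrist_force: [-0.7, -0.2, -1.1]
finger_gap: 0.0474
finger_force: 41.3
```

Run:
```python
from h import *
s=snap('side','s5')
cv2.imwrite('pics/s5c.png',cv2.resize(s['image'][70:270,210:430,::-1],(0,0),fx=2.3,fy=2.3))
x=env.sense();print(x['wrist_force'],x['finger_gap'],x['finger_force'],x['eef_pos'])
```

```text
[ 2.33194189 -1.03127412 -1.13683045] 0.04729366721918574 41.308706402778625 [0.63684697 0.28156291 0.22127322]
```

View pics/s5c.png

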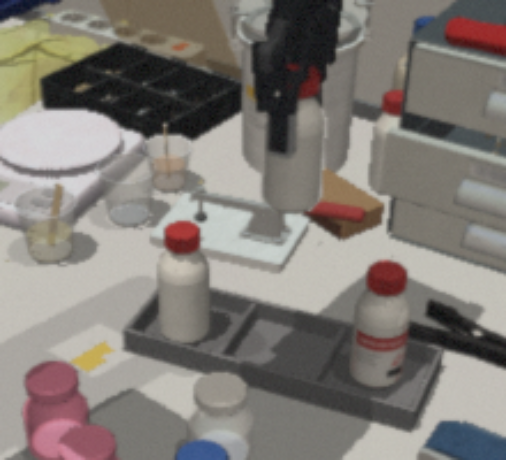

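The spare hangs upright over the empty middle bay (crop (275,360)); the jar stands on the table at (222,420). Lowering.

>>> step_arm --hand '[40,40,40,40,40]' --pt "0 0 -0.8" --pt "0 0 -1.7" --pt "0 0 -2.6" --pt "0 0 -3.5" --pt "0 0 -4.2" --yaw '[0,0,0,0,0]'

```text
time_s: 10.92
eef_pos: [0.6317, 0.2832, 0.0931]
orientation: [0.42, 0.907, -0.001, -0.001]
wrist_force: [-0.4, -0.0, -1.9]
finger_gap: 0.0472
finger_force: 41.3
```

>>> step_arm --hand '[40,40,40,40,40]' --pt "0 0 -0.5" --pt "0 0 -0.9" --pt "0 0 -1.1" --pt "0 0 -1.1" --pt "0 0 -1.1" --yaw '[0,0,0,0,0]'

```text
time_s: 11.33
eef_pos: [0.6334, 0.2838, 0.0626]
orientation: [0.42, 0.907, 0.0, 0.0]
wrist_force: [1.2, -0.0, -0.9]
finger_gap: 0.0474
finger_force: 41.3
```

>>> step_arm --hand '[40,40,40,40,40]' --pt "0 0 -0.05" --pt "0 0 -0.1" --pt "0 0 -0.15" --pt "0 0 -0.15" --pt "0 0 -0.15" --yaw '[0,0,0,0,0]'

```text
time_s: 11.75
eef_pos: [0.6337, 0.2837, 0.0589]
orientation: [0.42, 0.907, 0.001, 0.001]
wrist_force: [-0.7, -1.2, 4.6]
finger_gap: 0.0471
finger_force: 41.5
```

Touching the floor. Release and retreat upward.

>>> step_arm --hand '[55,65,75,85,85]' --pt "0 0 0" --pt "0 0 0" --pt "0 0 0" --pt "0 0 0" --pt "0 0 0" --yaw '[0,0,0,0,0]'

```text
time_s: 12.17
eef_pos: [0.6329, 0.2835, 0.0572]
orientation: [0.42, 0.907, -0.0, -0.0]
wrist_force: [0.3, -0.2, -0.7]
finger_gap: 0.0848
finger_force: 0.0
```

>>> step_arm --hand '[85,85,85,85,85]' --pt "0 0 0" --pt "0 0 0.4" --pt "0 0 1.2" --pt "0 0 2.2" --pt "0 0 3.2" --yaw '[0,0,0,0,0]'

```text
time_s: 12.58
eef_pos: [0.6325, 0.2833, 0.1545]
orientation: [0.42, 0.907, -0.0, -0.0]
wrist_force: [0.1, 0.2, 0.4]
finger_gap: 0.0853
finger_force: 0.0
```

>>> step_arm --hand '[85,85,85,85,85]' --pt "0 0 1" --pt "0 0 2" --pt "0 0 3" --pt "0 0 3" --pt "0 0 3" --yaw '[0,0,0,0,0]'

```text
time_s: 13.0
eef_pos: [0.6341, 0.284, 0.2468]
orientation: [0.42, 0.907, 0.002, 0.002]
wrist_force: [0.1, -0.2, -0.7]
finger_gap: 0.0851
finger_force: 0.0
```

Run:
```python
from h import *
s=snap('side','s6')
cv2.imwrite('pics/s6c.png',cv2.resize(s['image'][70:290,210:430,::-1],(0,0),fx=2.3,fy=2.3))
x=env.sense();print(x['wrist_force'],x['finger_gap'],x['eef_pos'])
```

```text
[-0.29535035 -0.14623794 -0.57750281] 0.08487284168517018 [0.63300455 0.28351975 0.24451488]
```

View pics/s6c.png

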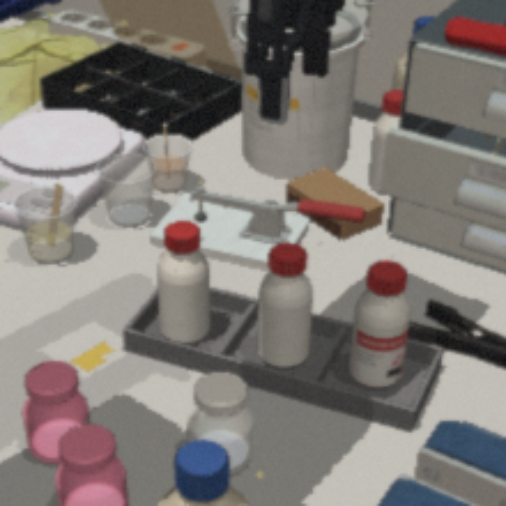

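All three bottles stand in their bays (crop (183,290), (287,310), (380,330)); the jar stands upright on the table at (220,420) and the gripper is clear above.

```bash
python3 -c "
from rig import env
print(env.hand_in())"
```

```text
the job is handed in; nothing more can be done
None
```

The job is handed in: the jar stands upright on the bare table in front of the tray, the spare bottle stands in the middle bay, and the other two bottles were left standing in theirs; the last picture confirms this, but the hand-in returned no verdict.

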